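# Move an inky stamp block to its drying rack with sprung tongs

### The arm

A 6-joint arm with a two-finger parallel gripper is mounted at the origin on a cart in front of the work surface, level with it; the furniture and walls round the work are solid. World frame = base frame: x ahead of the robot, y to its left, z up, the work surface at z = 0. Lengths are in m, angles in degrees, forces in N, time in s.
With the tool pointing down it reaches from about 0.4 to 0.825 m from the base axis. Payload 7 kg.
Tool frame: the origin (TCP) lies at the very end of the fingers, on their centre line; the grasp point (between the pads) lies hold_point_z behind it (hold_point_z is the distance from the TCP to the grasp point, in m); z points along the fingers, y is the line along which they close (so a half turn about z gives the same grasp; the last joint's range is limited). The gripper opens to 88 mm and grips with 3 to 60 N. Pads are 19 mm wide; open, the fingers measure 130 mm over their backs; the gripper's body (78 mm by 193 mm) begins 47 mm behind the grasp point.
Start: joints at [81.71, 20.546, 0.682, 0, -70.136, -16.507], TCP at [0.283, 0.613, 0.227] pointing down, gripper open.
Joint ranges: [-176.03, 176.03], [-82.01, 121.73], [-58.28, 71.71], [-173.87, 95.51], [-174.79, -0.11], [-173.66, 173.66]. Speed limits (degrees/s): [136.94, 136.94, 172.46, 180, 180, 180].

### API

Orientations are given as [roll, pitch, yaw] about the fixed x, y, z axes, in that order (R = Rz(yaw) Ry(pitch) Rx(roll)).
In Python, from plant import get_obs, snapshot, close_job, hold_point_z gives the robot as it stands.
- The arm moves only by the tool play_rows, never from a script. Its argument "commands" is a list that holds one entry, the list of rows, each a list of 7 numbers: the shift along the tool's x, y, z in cm, then the turn, a rotation vector about the tool's x, y, z in degrees, then the opening, from 0 (shut) to 1 (fully open). In form: [[[x, y, z, ax, ay, az, fingers], ...]]. A call has 1 to 20 rows; each row is the pose to reach, as a shift and turn from the pose commanded when the call began, along the tool's axes at that moment; what a row does not reach only later rows make up. A row lasts 1/12 s, in which the tool goes at most 41.7 mm and 7.16 degrees, less where a joint would pass 70% of its speed; a pose out of reach is approached as far as the arm can. A call with a gripper value outside its range is refused whole. The fingers move at their own pace and stop on an object; the grip force is fixed at half the most. Time passes only in rows, so rows that repeat a pose let the fingers close. It gives the time, the measured TCP pose, the force, the opening and the grip force at its end, in the units of the state.
- get_obs(): the state, without advancing time (a new reading comes with each control period).
- snapshot(name): name is "scene" or "top" or "wrist"; returns a dict with "frame" (384x512x3 uint8, red, green, blue), "camera_matrix" (3x3 intrinsics, pixels), "origin" and "attitude" of the camera in the world. Camera axes: x right, y down, z forward; pixel columns grow to the right and rows downward; lengths in m; the calibration is good to about 2 mm. A picture is of the moment at which its call begins. There is no depth.
- close_job(): hands the job in; it is judged then, once.
The state is a dict: "clock": time; "joint_pos": joint angles; "qvel": joint speeds; "tau": joint torques, N m; "tool_pos": TCP position; "orientation": TCP orientation; "force": force on the tool from outside, world axes, zero at the start; "moment": the same for the moment, N m; "opening": finger opening in m; "gripper_force": force on a finger pad.
Only numpy, scipy, OpenCV 4.12 (cv2) and the standard library are available. Lean on these libraries where they do the work, as an engineer would, in place of code of your own. Each camera call takes 0.05 s, during which the arm holds its last target. There are 200 camera calls.

### The job

The stamp block standing on the open ink pad is inky, so do not touch it with the gripper: hold the sprung tongs, squeeze their jaws shut on the block and lift it well clear of the pad, then set it down right way up on the drying rack, lying squarely across both wire rails and centred on them, and release it there without dropping it. Finally lay the tongs flat on the desk and let go of them, leaving the other things where they are.

Things in the scene. Friction and masses are not known exactly. Their poses are not given: they have to be found in the camera images.
- tongs: Aluminium sprung tongs, lying flat, 198 mm long, 24 mm tall, 0.09 kg, balanced at the grip pads. Origin: underside, midway between the two black grip pads; x points to the open jaws, z up. Pinch the grip pads from above, along y: 52 mm wide at rest (y -26 to 26), 38 mm when the block is gripped. The side at y<0 is rigid, its outer face flat at y=-26; hinge boss at x=-80, y=-7, rear end x=-93.
- tongs_arm (a joint): Angle of the sprung arm (tongs' y>0 side; rounded grip pad): 0 = fully open, rest, jaws 56 mm apart; 0.17 = jaws on the 28 mm block, faces parallel; 0.25 = stop. Preloaded, 1.4 N m/rad: at the grip pads about 7 N starts it and 10 N holds it at 0.17; light squeezing suffices to carry the tongs. 0.1 rad is 8 mm at the grip pads, 17 mm at the jaws.
- tongs_jaw (a point): Point between the jaws where the middle of the gripped 28 mm wide block lies: tongs x=90, y=-4, z=0 (underside). Moves with the rigid side, whose rubber jaw spans x=75 to 105, z 0 to 24, inner face at y=-18, parallel to x. A parallel gripper moves both sides equally, so the rigid side comes in by half of the change in width.
- stamp_block: Inky stamp block, light wood with a dark rubber face underneath: 80 mm long (x) x 28 mm wide (y) x 26 mm tall, 0.06 kg. Origin: centre of its underside; z up. It stands loose on the ink pad, its length roughly along the pad's.
- inking_pad: Open ink pad, black tin with a grey felt top, fixed to the desk: 120 (x) x 76 (y) mm, felt surface 14 mm above the desk. Origin: centre of its underside on the desk.
- rack: Drying rack, fixed to the desk: wooden foot 84 (x) x 130 (y) x 10 mm, with two steel wire rails (6 mm thick) along y, 100 mm long, at x=-22 and +22 mm; rail tops are 25 mm above the desk, nothing is higher. Origin: centre of the foot's underside, on the desk. The block lies across the rails, its length along x (either way round).
- eraser: Bystander: eraser, 22x56x12 mm; origin centre of underside.
- tape_kraft: Bystander: roll of brown tape lying flat, 68 mm across, 24 mm tall; origin centre of underside.
- sticky_notes: Bystander: pad of sticky notes, 76x76x13 mm; origin centre of underside.

How it is judged (in metres and radians):
On the way, in this order (a step that is already met when the one before it is completed fails the run):
1. the block is lifted in the tongs, its underside more than 45 mm above the desk (height (world z) of stamp_block above 0.045 m and contact force between tongs and stamp_block above 0.3 N and contact force between the fingers and tongs above 0.3 N), for 0.2 s.
2. the block lies across both rails of the rack and the tongs have let go of it (x of stamp_block in the frame of rack between -0.018 and 0.018 m and y of stamp_block in the frame of rack between -0.03 and 0.03 m and z of stamp_block in the frame of rack between 0.021 and 0.029 m and angle between the x axis of stamp_block and the x axis of rack, either way round below 0.3 rad and angle between stamp_block's own z axis and vertical below 0.12 rad and contact force between tongs and stamp_block below 0.05 N), for 0.2 s.
At the end, for the whole second after the job is handed in: Block right way up across both rails (tilt < 0.12), centre within 18 mm (rack x) and 30 mm (rack y) of the rack's, length within 0.3 rad of rack x, underside 21-29 mm high, at rest, free of the tongs. Tongs flat on the desk (origin < 6 mm high, tilt < 0.08), open, at rest, not touching the rack (all of step 2 and linear speed of each of stamp_block, tongs below 0.01 m/s and height (world z) of tongs between -0.004 and 0.006 m and angle between tongs's own z axis and vertical below 0.08 rad and contact force between tongs and rack below 0.05 N and value of joint tongs_arm below 0.03 rad).
It fails at once if the gripper or arm touches the inky block (contact force between any of the fingers, the arm and stamp_block above 0.1 N).
It fails at once if the block is dropped: free of the tongs with its underside more than 40 mm above the desk (height (world z) of stamp_block above 0.04 m and contact force between tongs and stamp_block below 0.005 N).
It fails at once if a bystander is moved more than 20 mm (distance of any of eraser, tape_kraft, sticky_notes from where it was at the start of the episode above 0.02 m).
It also fails if it takes over 72 s, if anything falls off the work surface, if the arm or the gripper's body presses on something with over 40 N, if the wrist force passes 120 N, or if a joint passes its speed limit or range.

## Working session

There is one attempt and no reset: what is moved stays moved. The work goes in short steps, Python scripts to look and compute and a tool call to move; the robot and the scene stay as the last step left them, time stands still between calls to the robot, and variables do not carry over. Pictures are saved under pics/ and viewed, at most 10 in all, crops included, and the job is handed in when it is done.

Besides the shell and the picture viewer there is one more tool, called as name([rows], argument=value, ...), one row to a line, values as JSON. play_rows: Moves the arm, as the interface text tells. Its arguments: {"type":"object","properties":{"commands":{"type":"array","items":{"type":"array","items":{"type":"array","items":{"type":"number"}}}}},"required":["commands"]}

```bash
mkdir -p pics
cat > h.py <<'E'
import numpy as np,cv2,pickle
from plant import *
def snap(n,f):
    s=snapshot(n); cv2.imwrite('pics/'+f+'.png',s['frame'][:,:,::-1]); pickle.dump(s,open('pics/'+f+'.pkl','wb')); return s
def ray(s,u,v,z):
    from scipy.spatial.transform import Rotation as R
    K=np.array(s['camera_matrix']);A=np.array(s['attitude'])
    M=A if A.shape==(3,3) else (R.from_euler('xyz',A,degrees=True).as_matrix())
    d=M@np.linalg.inv(K)@[u,v,1];o=np.array(s['origin']);return o+d*(z-o[2])/d[2]
E
python3 - <<'E'
from h import *
print(get_obs(),hold_point_z)
for n in('top','scene'):
    s=snap(n,n+'0');print(s['camera_matrix'],s['origin'],s['attitude'])
im=cv2.imread('pics/top0.png');cv2.imwrite('pics/t0b.png',cv2.resize(im,(800,600),interpolation=cv2.INTER_CUBIC))
E
```

```text
{'clock': 0.0, 'joint_pos': array([ 8.17086404e+01,  2.05910554e+01,  6.32775730e-01, -1.90910165e-02,
       -7.01376211e+01, -1.65068232e+01]), 'qvel': array([-0.06555442, -0.00570633, -0.02184673,  0.04587387,  0.01292079,
        0.16272715]), 'tau': array([ 1.38869789e-03, -5.82719314e+01,  2.93048644e+01,  6.99741885e+00,
        6.85591658e-03, -1.58814692e-04]), 'tool_pos': array([0.28293407, 0.61228107, 0.22562265]), 'orientation': array([ 1.79902952e+02, -1.00436591e-02, -2.48046757e+01]), 'force': array([ 0.97623441, -0.41269779, -0.91303657]), 'moment': array([-0.02543753, -0.02136777, -0.05298534]), 'gripper_force': 0.0, 'opening': 0.08777771645399389} 0.0188
[[463.63054481   0.         259.15247711]
 [  0.         463.63054481 197.13408454]
 [  0.           0.           1.        ]] [0.41548723 0.02486953 1.40231193] [-176.5719276     0.74624773  -89.27173043]
[[443.25491891   0.         255.54918076]
 [  0.         443.25491891 187.15435697]
 [  0.           0.           1.        ]] [-0.41801837 -0.42910323  0.60903774] [-118.26736467    1.13259014  -64.07184245]
```

View pics/t0b.png

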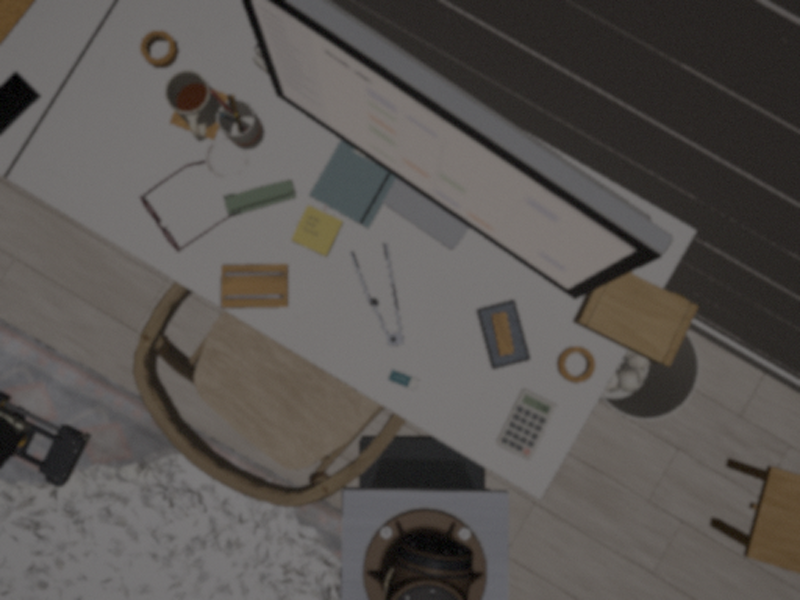

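View pics/scene0.png

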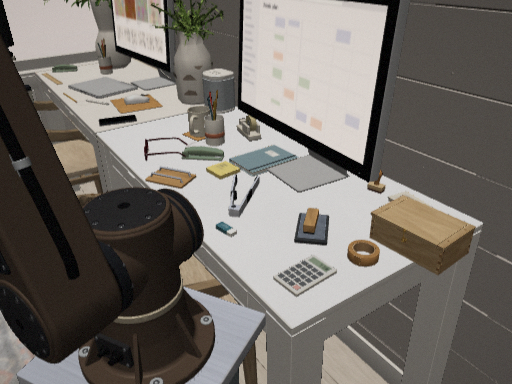

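The top view shows the rack at about (255,285), the tongs from (393,340) to the jaws at (370,248), the pad and block at (503,333), and the monitor above them. Next I'll zoom in.

Run:
```python
from h import *
im=cv2.imread('pics/top0.png')[150:255,130:350]
im=cv2.convertScaleAbs(im,alpha=1.5)
cv2.imwrite('pics/t0c.png',cv2.resize(im,None,fx=3.6,fy=3.6,interpolation=cv2.INTER_CUBIC))
s=pickle.load(open('pics/top0.pkl','rb'))
# 800x600 pixel estimates
for n,u,v,z in [('base',430,555,.2),('rack',255,285,.02),('hinge',393,340,.02),('jawL',354,252,.02),('jawR',386,244,.02),('pad',503,333,.014),('block',502,334,.04),('eraser',401,378,.01),('tape',576,364,.02),('mon',575,293,.3),('chair',0,0,0)]:
    print(n,ray(s,(u+.5)*.64-.5,(v+.5)*.64-.5,z).round(3))
```

```text
base [ 0.085 -0.004  0.2  ]
rack [0.539 0.333 0.02 ]
hinge [0.437 0.066 0.02 ]
jawL [0.605 0.144 0.02 ]
jawR [0.621 0.082 0.02 ]
pad [ 0.453 -0.144  0.014]
block [ 0.451 -0.139  0.04 ]
eraser [0.365 0.05  0.01 ]
tape [ 0.396 -0.281  0.02 ]
mon [ 0.508 -0.218  0.3  ]
chair [1.109 0.865 0.   ]
```

View pics/t0c.png

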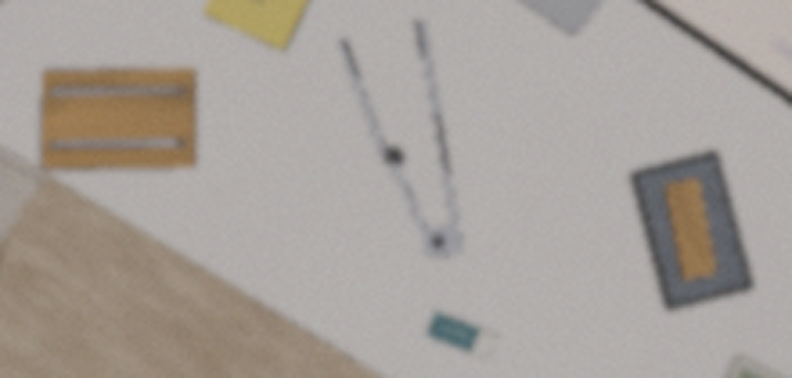

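```bash
cat >> h.py <<'E'
from scipy.spatial.transform import Rotation as R
def to(cp,cyaw,tp,tyaw):
    M=R.from_euler('xyz',[180,0,cyaw],degrees=True); N=R.from_euler('xyz',[180,0,tyaw],degrees=True)
    d=np.array(tp)-cp
    print('shift cm',(M.inv().apply(d)*100).round(2),'rot',(M.inv()*N).as_rotvec(degrees=True).round(2),'rows>=',max(np.linalg.norm(d)/.0417,abs(tyaw-cyaw)/7.16).round(1))
E
python3 - <<'E'
from h import *
s=pickle.load(open('pics/top0.pkl','rb'))
for n,u,v,z in [('sprpad',393,155,.024),('rigpad',443,150,.024),('hinge',437,242,.024),('rtip',419,22,.024),('ltip',345,42,.024)
 ,('rackTL',44,70,.01),('rackTR',195,68,.01),('rackBL',42,167,.01),('rackBR',195,166,.01),('p1',632,172,.014),('p2',716,152,.014),('p3',752,288,.014),('p4',668,308,.014),
 ('b1',667,180,.04),('b2',702,178,.04),('b3',717,276,.04),('b4',684,282,.04)]:
    print(n,ray(s,(u+.5)/3.6-.5+130,(v+.5)/3.6-.5+150,z).round(3))
to([.283,.613,.227],-24.8,[.47,.1,.25],10)
E
```

```text
sprpad [0.51  0.105 0.024]
rigpad [0.515 0.063 0.024]
hinge [0.439 0.067 0.024]
rtip [0.622 0.085 0.024]
ltip [0.604 0.146 0.024]
rackTL [0.58  0.401 0.01 ]
rackTR [0.583 0.273 0.01 ]
rackBL [0.498 0.4   0.01 ]
rackBR [0.5   0.271 0.01 ]
p1 [ 0.499 -0.094  0.014]
p2 [ 0.517 -0.164  0.014]
p3 [ 0.404 -0.194  0.014]
p4 [ 0.387 -0.124  0.014]
b1 [ 0.491 -0.12   0.04 ]
b2 [ 0.493 -0.149  0.04 ]
b3 [ 0.414 -0.161  0.04 ]
b4 [ 0.409 -0.135  0.04 ]
shift cm [38.49 38.73 -2.3 ] rot [  0.    0.  -34.8] rows>= 13.1
```

play_rows([
  [[38.5,38.7,-2.3,0,0,-34.8,1],[38.5,38.7,-2.3,0,0,-34.8,1],[38.5,38.7,-2.3,0,0,-34.8,1],[38.5,38.7,-2.3,0,0,-34.8,1],[38.5,38.7,-2.3,0,0,-34.8,1],[38.5,38.7,-2.3,0,0,-34.8,1],[38.5,38.7,-2.3,0,0,-34.8,1],[38.5,38.7,-2.3,0,0,-34.8,1],[38.5,38.7,-2.3,0,0,-34.8,1],[38.5,38.7,-2.3,0,0,-34.8,1],[38.5,38.7,-2.3,0,0,-34.8,1],[38.5,38.7,-2.3,0,0,-34.8,1],[38.5,38.7,-2.3,0,0,-34.8,1],[38.5,38.7,-2.3,0,0,-34.8,1],[38.5,38.7,-2.3,0,0,-34.8,1],[38.5,38.7,-2.3,0,0,-34.8,1],[38.5,38.7,-2.3,0,0,-34.8,1],[38.5,38.7,-2.3,0,0,-34.8,1]],
])

```text
clock: 1.6
tool_pos: [0.47, 0.101, 0.2494]
orientation: [-180.0, 0.0, 10.1]
force: [-0.3, -1.2, -0.8]
opening: 0.0876
gripper_force: 0.0
```

Run:
```python
from h import *
o=get_obs();print(o['tool_pos'],o['orientation'])
s=snap('wrist','w1');print(s['camera_matrix'],s['origin'],s['attitude'])
```

```text
[0.46999684 0.10096407 0.24939487] [-1.79998123e+02  1.60162924e-02  1.00911732e+01]
[[286.01327514   0.         254.74117087]
 [  0.         286.01327514 192.97187666]
 [  0.           0.           1.        ]] [0.5420992  0.11409987 0.4077768 ] [ 1.64201880e+02 -5.55027870e-02 -7.99566303e+01]
```

View pics/w1.png

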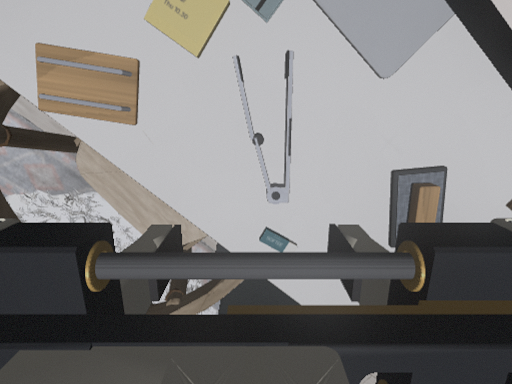

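Run:
```python
from h import *
s=pickle.load(open('pics/w1.pkl','rb'));g=cv2.cvtColor(s['frame'],cv2.COLOR_RGB2GRAY).astype(float)
P=[]
for v in range(56,186,3):
    r=g[v,270:315]; d=np.diff(r); i=np.argmax(d[12:])+12  # dark->bright at right
    p=ray(s,270+i+.5,v,.024);P.append(p[:2])
P=np.array(P);vx,vy,x0,y0=cv2.fitLine(P.astype(np.float32),cv2.DIST_HUBER,0,.01,.01).ravel()
if vx<0: vx,vy=-vx,-vy
print('yaw',np.degrees(np.arctan2(vy,vx)),x0,y0,'res',np.abs((P-[x0,y0])@[-vy,vx]).round(4))
ex=np.array([vx,vy]);ey=np.array([-vy,vx]);q=np.array([x0,y0])
for n,u,v,X,Y in [('boss',276,196,-80,-7),('rear',278,202.5,-93,None),('rtip',290,51.5,105,-22),('spad',257.5,139,0,None),('stip',236,57,None,None)]:
    p=ray(s,u,v,.024)[:2]; print(n,p.round(4),'along',((p-q)@ex).round(4),'across from line',((p-q)@ey).round(4),X,Y)
im=cv2.resize(s['frame'][40:215,215:315],None,fx=3.4,fy=3.4,interpolation=cv2.INTER_CUBIC)
im2=cv2.resize(s['frame'][155:260,380:460],None,fx=4,fy=4,interpolation=cv2.INTER_CUBIC)
c=np.zeros((600,800,3),np.uint8);c[:im.shape[0],:im.shape[1]]=im[:600];c[:im2.shape[0],400:400+im2.shape[1]]=im2;cv2.imwrite('pics/w1c.png',c[:,:,::-1])
```

```text
yaw 10.164267 0.5753127 0.07725224 res [0.0002 0.0001 0.     0.0002 0.0003 0.0004 0.0005 0.0007 0.0006 0.0005
 0.0004 0.0003 0.0002 0.0001 0.     0.0001 0.0003 0.0009 0.0008 0.0007
 0.0006 0.0005 0.0004 0.0003 0.0002 0.0052 0.0053 0.0054 0.0056 0.0057
 0.0058 0.0059 0.0061 0.0005 0.0004 0.0003 0.0002 0.0001 0.     0.0001
 0.0003 0.0004 0.0005 0.0008]
boss [0.4361 0.0647] along -0.1392 across from line 0.0123 -80 -7
rear [0.4272 0.0601] along -0.1488 across from line 0.0093 -93 None
rtip [0.6199 0.0837] along 0.045 across from line -0.0015 105 -22
spad [0.509  0.1042] along -0.0605 across from line 0.0382 0 None
stip [0.6023 0.1478] along 0.039 across from line 0.0647 None None
```

View pics/w1c.png

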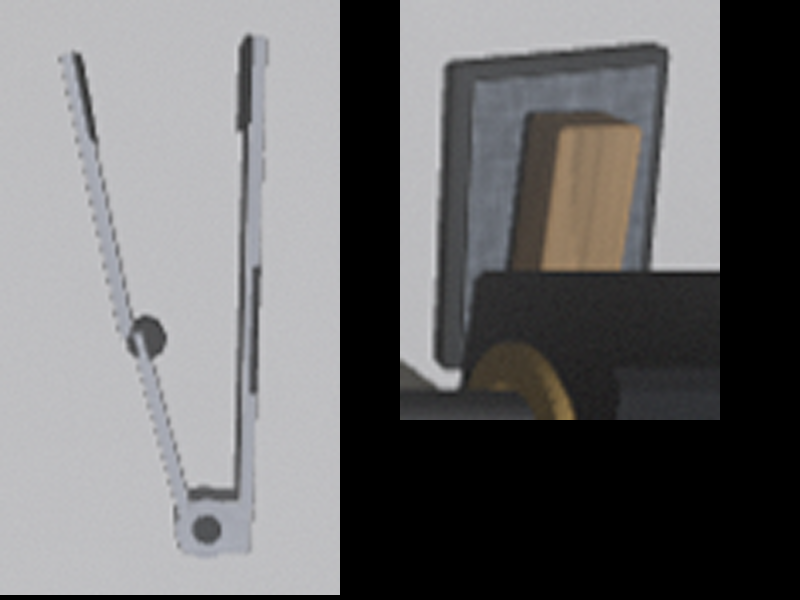

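The close-up shows the rigid side on the right, its black pad at about (255,330) in the crop. The round sprung pad is at (147,337) and the boss at (207,530). This puts the tongs origin near (0.513, 0.087) at a yaw of 10.1°.

play_rows([
  [[4,2,4,0,0,0,1],[4,2,8,0,0,0,1],[4,2,11,0,0,0,1],[4,2,14,0,0,0,1],[4,2,17,0,0,0,1],[4,2,20,0,0,0,1],[4,2,22,0,0,0,1],[4,2,23,0,0,0,1],[4,2,24,0,0,0,1],[4,2,24.5,0,0,0,1],[4,2,24.7,0,0,0,1],[4,2,24.7,0,0,0,1],[4,2,24.7,0,0,0,0.7],[4,2,24.7,0,0,0,0.55],[4,2,24.7,0,0,0,0.55],[4,2,24.7,0,0,0,0.55],[4,2,24.7,0,0,0,0.55],[4,2,24.7,0,0,0,0.55],[4,2,24.7,0,0,0,0.55],[4,2,24.7,0,0,0,0.55]],
])

```text
clock: 3.32
tool_pos: [0.5135, 0.0873, 0.0028]
orientation: [-180.0, -0.0, 10.0]
force: [0.5, -0.8, 3.1]
opening: 0.0486
gripper_force: 9.6
```

play_rows([
  [[0,0,-1,0,0,0,0.55],[0,0,-2,0,0,0,0.55],[0,0,-4,0,0,0,0.55],[0,0,-7,0,0,0,0.55],[0,0,-10,0,0,0,0.55],[0,0,-12,0,0,0,0.55],[0,0,-12,0,0,0,0.55],[0,0,-12,0,0,0,0.55]],
])

```text
clock: 3.98
tool_pos: [0.5138, 0.0876, 0.1246]
orientation: [-179.9, -0.2, 10.0]
force: [-0.2, -0.2, -1.2]
opening: 0.0482
gripper_force: 8.6
```

Run:
```python
from h import *
o=get_obs();print(o['tool_pos'],o['orientation'])
snap('wrist','w2')
s=pickle.load(open('pics/top0.pkl','rb'));t=pickle.load(open('pics/scene0.pkl','rb'))
def l(s,u,v): a=ray(s,u,v,0);o=np.array(s['origin']);return o,(a-o)/np.linalg.norm(a-o)
o1,d1=l(s,575*.64,293*.64);o2,d2=l(t,369,180)
x=np.linalg.lstsq(np.c_[d1,-d2],o2-o1,rcond=None)[0];print('mon corner',o1+d1*x[0],o2+d2*x[1])
to([.513,.0873,.123],10,[.40,-.15,.123],10)
```

```text
[0.513758   0.08762325 0.12464762] [-179.91558068   -0.19966125   10.00098289]
mon corner [ 0.52166541 -0.25645502  0.12784448] [ 0.52171233 -0.25660649  0.12788182]
shift cm [-15.25  21.41   0.  ] rot [0. 0. 0.] rows>= 6.3
```

View pics/w2.png

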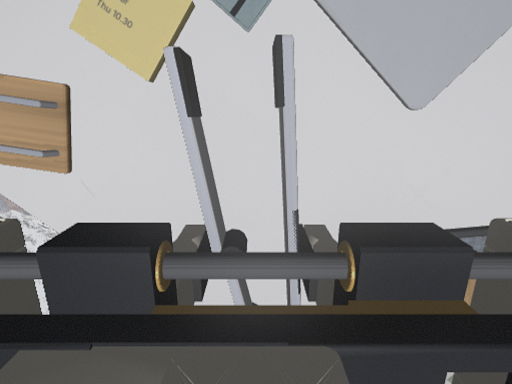

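The tongs are held straight, with the rigid jaw tip at (288,38) and the sprung one at (178,52). Next I'll move beside the pad to measure the block.

play_rows([
  [[-3,3,0,0,0,0,0.55],[-6,6,0,0,0,0,0.55],[-9,9,0,0,0,0,0.55],[-12,12,0,0,0,0,0.55],[-14.2,14.5,0,0,0,0,0.55],[-14.2,15.5,0,0,0,0,0.55],[-14.2,15.5,0,0,0,0,0.55],[-14.2,15.5,0,0,0,0,0.55],[-14.2,15.5,0,0,0,0,0.55]],
])

```text
clock: 4.78
tool_pos: [0.4001, -0.0899, 0.1221]
orientation: [-180.0, 0.1, 10.0]
force: [-0.1, 0.2, -0.8]
opening: 0.0488
gripper_force: 8.6
```

Run:
```python
from h import *
o=get_obs();print(o['tool_pos'],o['orientation'])
s=snap('wrist','w3');cv2.imwrite('pics/w3c.png',cv2.resize(s['frame'][0:256,210:440],None,fx=2.3,fy=2.3,interpolation=cv2.INTER_CUBIC)[:,:,::-1])
```

```text
[ 0.40012845 -0.08990629  0.12208278] [-1.79998847e+02  6.37213944e-02  9.97908329e+00]
```

View pics/w3c.png

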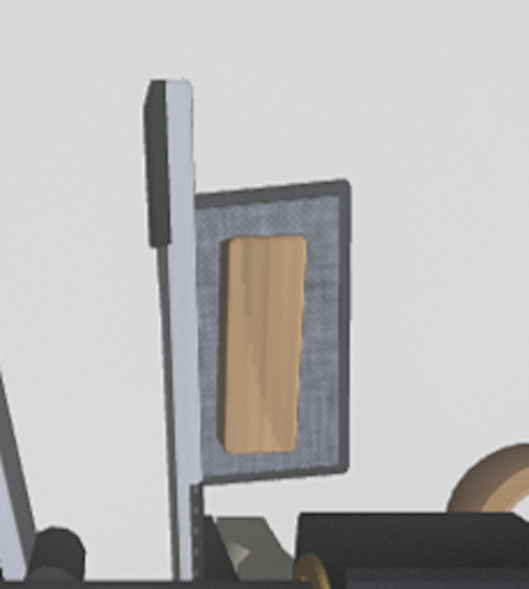

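Run:
```python
from h import *
s=pickle.load(open('pics/w3.pkl','rb'))
f=lambda u,v,z: ray(s,(u+.5)/2.3-.5+210,(v+.5)/2.3-.5,z)
c=np.array([f(*p,.040)[:2] for p in[(231,238),(306,238),(296,452),(226,452)]]);m=c.mean(0)
a=(c[0]+c[1]-c[2]-c[3])/2;w=(c[0]+c[3]-c[1]-c[2])/2
print('block',m,np.linalg.norm(a),np.linalg.norm(w),'yaw',np.degrees(np.arctan2(a[1],a[0])))
tz=.1221-.003+.024
for n,p in dict(tipout=(192,81),tipin=(166,81),padend=(171,243),outlow=(205,482)).items():
    q=f(*p,tz);M=R.from_euler('xyz',[180,0,10],degrees=True).inv().apply(q-get_obs()['tool_pos']);print(n,q.round(4),'tool',M.round(4))
# target: block centre at gripper frame x=.09,y: block centre +3mm toward tongs +y => tool y=-3mm
yaw=np.degrees(np.arctan2(a[1],a[0]))
ex=np.array([np.cos(np.radians(yaw)),np.sin(np.radians(yaw))]);ey=np.array([-ex[1],ex[0]])
t=m-.09*ex-.003*ey;print('tcp',t,np.linalg.norm(t))
to([.4001,-.0898,.123],10,[*t,.123],yaw);
```

```text
block [ 0.45078316 -0.14059034] 0.07790631465004691 0.026433013261625976 yaw 11.750053069367924
tipout [ 0.5067 -0.0879  0.1431] tool [ 0.1051  0.0167 -0.0209]
tipin [ 0.5059 -0.0831  0.1431] tool [ 0.1051  0.0118 -0.0209]
padend [ 0.4776 -0.0898  0.1431] tool [ 0.076   0.0135 -0.0209]
outlow [ 0.4294 -0.1073  0.1431] tool [ 0.0256  0.0224 -0.0209]
tcp [ 0.36328001 -0.16185531] 0.3977053020406769
shift cm [-4.88  6.46  0.  ] rot [ 0.    0.   -1.75] rows>= 1.9
```

Run:
```python
from h import *
def edge(f,A,B,sc,off,z,tcp,n=18,dark=None):
    s=pickle.load(open(f'pics/{f}.pkl','rb'));g=cv2.GaussianBlur(cv2.cvtColor(s['frame'],cv2.COLOR_RGB2GRAY).astype(np.float32),(1,5),0)
    out=[]
    for v in np.linspace(A[1],B[1],n):
        u=A[0]+(B[0]-A[0])*(v-A[1])/(B[1]-A[1]); uu=(u+.5)/sc-.5+off[0];vv=int(round((v+.5)/sc-.5+off[1]))
        r=g[vv,int(uu)-4:int(uu)+7];d=np.abs(np.diff(r));d[d<d.max()*.5]=0
        ue=int(uu)-4+.5+(d*np.arange(len(d))).sum()/d.sum()
        out.append(R.from_euler('xyz',[180,0,tcp[3]],degrees=True).inv().apply(ray(s,ue,vv,z)-tcp[:3])[:2]*1000)
    o=np.array(out);k=np.polyfit(o[:,0],o[:,1],1);print(f,'slope deg',np.degrees(np.arctan(k[0])).round(2),'y0',k[1].round(2));print(np.c_[o,o[:,1]-np.polyval(k,o[:,0])].round(1).tolist())
edge('w3',(191,84),(205,500),2.3,(210,0),.143,[.4001,-.0899,.1221,10])
edge('w2',(293,42),(299,225),1,(0,0),.1455,[.5138,.0876,.1246,10])
edge('w1',(266,45),(250,540),3.4,(215,40),.024,[.47,.101,.2494,10])
```

```text
w3 slope deg -3.71 y0 23.08
[[105.0, 16.2, -0.0], [100.7, 16.7, 0.1], [96.3, 17.0, 0.1], [92.2, 17.1, 0.0], [87.6, 17.5, 0.1], [83.4, 17.6, -0.0], [78.6, 18.1, 0.1], [73.8, 18.2, -0.1], [69.3, 18.4, -0.2], [64.3, 18.8, -0.1], [59.2, 19.3, 0.0], [54.4, 19.4, -0.1], [49.1, 19.6, -0.3], [43.6, 20.3, 0.1], [38.6, 20.5, -0.1], [32.9, 20.7, -0.2], [27.6, 21.5, 0.2], [21.7, 22.0, 0.3]]
w2 slope deg -4.09 y0 23.84
[[102.5, 16.6, 0.1], [98.1, 16.8, -0.0], [93.7, 17.1, -0.0], [89.5, 17.7, 0.3], [84.9, 17.9, 0.1], [80.2, 18.0, -0.1], [75.4, 18.7, 0.2], [70.9, 18.7, -0.1], [65.9, 19.0, -0.1], [60.8, 19.4, -0.1], [55.6, 19.7, -0.1], [50.8, 20.1, -0.1], [45.4, 20.3, -0.3], [39.8, 21.0, 0.0], [34.2, 21.2, -0.2], [28.9, 21.4, -0.3], [23.1, 21.9, -0.3], [17.0, 23.7, 1.0]]
w1 slope deg -1.06 y0 44.94
[[142.9, 43.2, 0.9], [133.9, 41.6, -0.9], [123.6, 41.9, -0.7], [113.2, 47.3, 4.4], [103.7, 41.3, -1.7], [93.0, 41.7, -1.6], [83.2, 43.8, 0.4], [72.1, 41.0, -2.6], [62.1, 44.6, 0.8], [50.6, 44.5, 0.5], [39.0, 47.4, 3.1], [28.4, 44.9, 0.5], [16.4, 43.8, -0.8], [5.5, 41.7, -3.1], [-6.9, 42.1, -3.0], [-18.1, 44.5, -0.8], [-31.0, 48.4, 2.9], [-42.6, 47.4, 1.7]]
```

The tongs sit about +3.9° in yaw in the hand, and the block is at (0.451, −0.141) with a yaw of about 11.7°. I'll hover over the block with the tongs aligned to it.

play_rows([
  [[-1.5,2,0,0,0,0.5,0.55],[-3,4,0,0,0,1,0.55],[-4.5,6,0,0,0,2,0.55],[-4.9,6.5,1,0,0,2,0.55],[-4.9,6.5,3,0,0,2,0.55],[-4.9,6.5,5,0,0,2,0.55],[-4.9,6.5,6,0,0,2,0.55],[-4.9,6.5,6,0,0,2,0.55],[-4.9,6.5,6,0,0,2,0.55],[-4.9,6.5,6,0,0,2,0.55]],
])

```text
clock: 5.67
tool_pos: [0.3641, -0.1622, 0.063]
orientation: [180.0, -0.0, 8.1]
force: [-0.1, -0.5, -0.8]
opening: 0.0484
gripper_force: 8.6
```

Run:
```python
from h import *
o=get_obs();print(o['tool_pos'],o['orientation'])
s=snap('wrist','w4');cv2.imwrite('pics/w4c.png',cv2.resize(s['frame'][0:256,150:410],None,fx=2.3,fy=2.3,interpolation=cv2.INTER_CUBIC)[:,:,::-1])
```

```text
[ 0.36406732 -0.16223584  0.06302024] [ 1.79987303e+02 -1.55859046e-02  8.07315400e+00]
```

View pics/w4c.png

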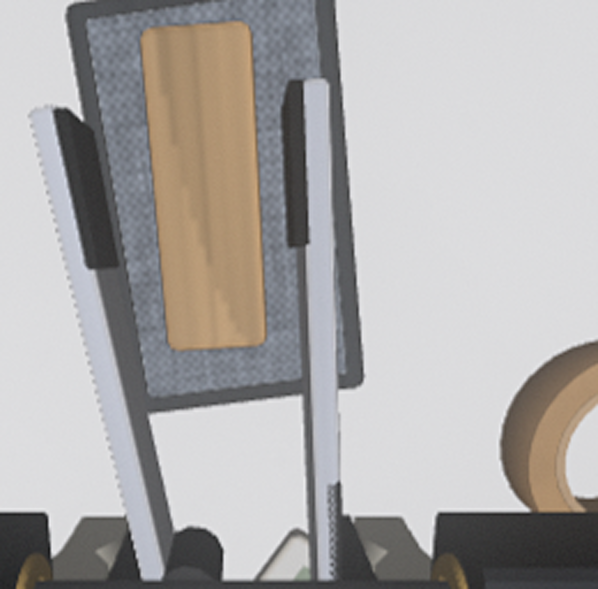

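Run:
```python
from h import *
s=pickle.load(open('pics/w4.pkl','rb'));o=get_obs();T=R.from_euler('xyz',o['orientation'],degrees=True).inv()
f=lambda p,z:T.apply(ray(s,(p[0]+.5)/2.3-.5+150,(p[1]+.5)/2.3-.5,z)-o['tool_pos'])[:2]*1000
c=np.array([f(p,.04) for p in[(141,27),(251,20),(266,346),(169,350)]]);a=(c[0]+c[1]-c[2]-c[3])/2
print('block tool',c.mean(0),np.linalg.norm(a),'yaw rel (tongs dir)',-np.degrees(np.arctan2(a[1],a[0])),c.round(1))
for n,p,z in[('outtip',(329,81),.084),('outlow',(340,480),.084),('botin far',(284,105),.06),('botin near',(289,245),.06),('sprbot far',(96,125),.06),('sprbot near',(121,262),.06),('sprtop far',(55,108),.084),('sprtop near',(90,268),.084)]:print(n,f(p,z).round(1))
```

```text
block tool [88.72915626 -9.04057165] 78.70843276998332 yaw rel (tongs dir) 3.1988153053315087 [[127.3 -24.6]
 [128.8   2.1]
 [ 50.    6.5]
 [ 48.9 -20.2]]
outtip [105.2  16.2]
outlow [26.2 21.4]
botin far [106.    9.2]
botin near [76.2 10.9]
sprbot far [102.  -32.8]
sprbot near [ 72.4 -28.7]
sprtop far [100.6 -35.6]
sprtop near [ 71.3 -30.8]
```

play_rows([
  [[0,0,1,0,0,0,0.55],[0,0,2,0,0,0,0.55],[0,0,3,0,0,0,0.55],[0,0,3.7,0,0,0,0.55],[0,0,4.1,0,0,0,0.55],[0,0,4.1,0,0,0,0.55],[0,0,4.1,0,0,0,0.55],[0,0,4.1,0,0,0,0.5],[0,0,4.1,0,0,0,0.48],[0,0,4.1,0,0,0,0.46],[0,0,4.1,0,0,0,0.44],[0,0,4.1,0,0,0,0.42],[0,0,4.1,0,0,0,0.4],[0,0,4.1,0,0,0,0.38],[0,0,4.1,0,0,0,0.38],[0,0,4.1,0,0,0,0.38],[0,0,4.1,0,0,0,0.38]],
])

```text
clock: 7.13
tool_pos: [0.3635, -0.1626, 0.0216]
orientation: [180.0, -0.0, 8.0]
force: [0.9, 0.4, 0.1]
opening: 0.0418
gripper_force: 28.2
```

Run:
```python
from h import *
s=snap('wrist','w5');cv2.imwrite('pics/w5c.png',cv2.resize(s['frame'][0:256,150:410],None,fx=2.3,fy=2.3,interpolation=cv2.INTER_CUBIC)[:,:,::-1])
```

```text
(no output)
```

View pics/w5c.png

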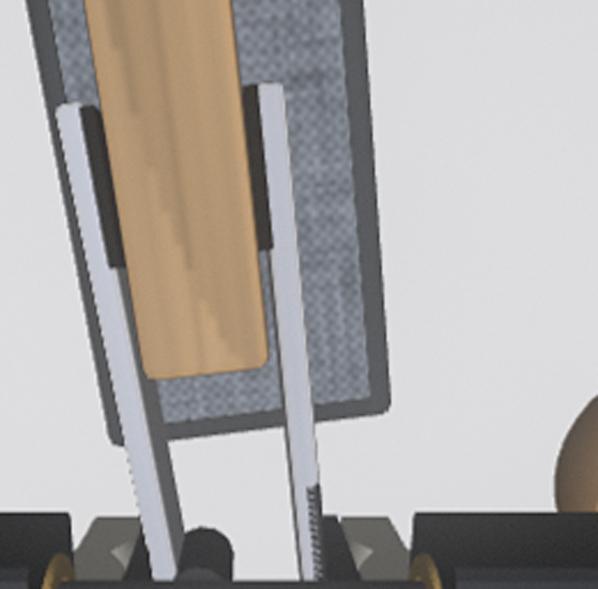

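The block is flush between both rubber jaws, from (105,110) to (270,250). The tongs have yawed a little more in the hand. I'll lift.

play_rows([
  [[0,0,-0.5,0,0,0,0.38],[0,0,-1,0,0,0,0.38],[0,0,-2,0,0,0,0.38],[0,0,-3,0,0,0,0.38],[0,0,-4,0,0,0,0.38],[0,0,-5,0,0,0,0.38],[0,0,-6,0,0,0,0.38],[0,0,-7,0,0,0,0.38],[0,0,-7.5,0,0,0,0.38],[0,0,-8,0,0,0,0.38],[0,0,-8,0,0,0,0.38],[0,0,-8,0,0,0,0.38],[0,0,-8,0,0,0,0.38]],
])

```text
clock: 8.27
tool_pos: [0.3628, -0.1626, 0.1011]
orientation: [-180.0, 0.1, 8.0]
force: [-0.8, 0.0, -2.0]
opening: 0.0419
gripper_force: 28.2
```

Run:
```python
from h import *
o=get_obs();print(o['tool_pos'],o['orientation'],o['opening'])
s=snap('wrist','w6');t=snap('scene','s6')
a=cv2.resize(s['frame'][0:256,150:410],None,fx=1.7,fy=1.7);b=cv2.resize(t['frame'][130:290,215:375],None,fx=2.2,fy=2.2,interpolation=cv2.INTER_CUBIC)
c=np.zeros((436,800,3),np.uint8);c[:a.shape[0],:a.shape[1]]=a[:436];c[:b.shape[0],445:445+b.shape[1]]=b;cv2.imwrite('pics/w6c.png',c[:,:,::-1])
```

```text
[ 0.36283081 -0.16262867  0.10112355] [-1.79987929e+02  5.05879432e-02  7.99033746e+00] 0.041859479517748245
```

View pics/w6c.png

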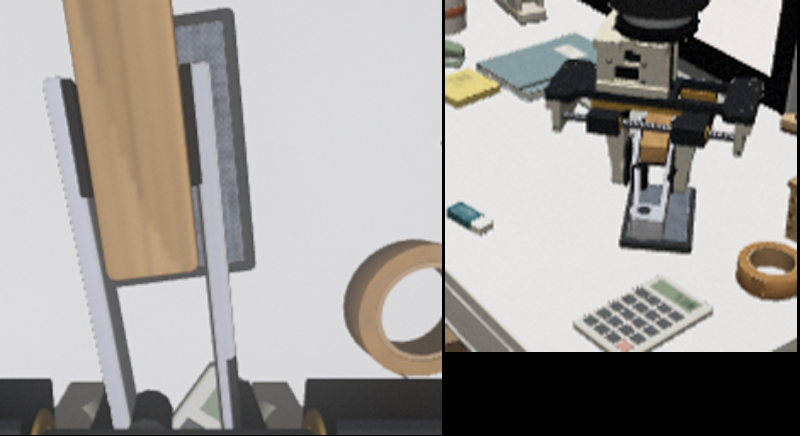

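The wrist view shows the block still flush in the jaws, with its near edge where it was before the lift, so it hasn't sagged. The scene view shows it clear of the pad. My picture budget is used up, so from here I'll work from numbers.

Run:
```python
from h import *
s=pickle.load(open('pics/w6.pkl','rb'));o=get_obs();tp=o['tool_pos'];T=R.from_euler('xyz',o['orientation'],degrees=True).inv()
f=lambda p,z:T.apply(ray(s,(p[0]+.5)/1.7-.5+150,(p[1]+.5)/1.7-.5,z)-tp)[:2]*1000
z=tp[2]+.0184
L0,L1,R0,R1,NL,NR=[f(p,z) for p in[(66,3),(105,265),(171,3),(196,258),(108,280),(197,271)]]
for a,b in((L0,L1),(R0,R1)):print('edge',-np.degrees(np.arctan2(*(a-b)[::-1])))
d=(L0-L1)/np.linalg.norm(L0-L1)+(R0-R1)/np.linalg.norm(R0-R1);d/=np.linalg.norm(d)
rel=-np.degrees(np.arctan2(d[1],d[0]));m=(NL+NR)/2;c=m+40*d
print('near',NL,NR,'rel yaw',rel,'centre tool',c)
w=pickle.load(open('pics/w1.pkl','rb'))
q=np.array([ray(w,*p,.01)[:2] for p in[(38,43),(139,58),(137,124),(37,106)]]);a=q[1]-q[0];b=q[2]-q[3]
print('rack w1',q.mean(0),np.degrees(np.arctan2(a[0],-a[1])),np.degrees(np.arctan2(b[0],-b[1])),q.round(3).tolist())
rc=np.array([.540,.336]);ty=1-rel
M=R.from_euler('xyz',[180,0,ty],degrees=True);t=rc-M.apply([c[0]/1e3,c[1]/1e3,0])[:2]
print('tcp target',t,ty)
to([.3633,-.162,.102],8,[*t,.15],ty)
```

```text
edge 6.070179700701863
edge 6.112883822380815
near [ 48.32085285 -20.68154205] [50.9269564   5.19482922] rel yaw 6.091531761541339 centre tool [ 89.39805018 -11.98804075]
rack w1 [0.53924765 0.33382712] 2.1790833554960782 -0.09014162314693688 [[0.577, 0.397], [0.582, 0.271], [0.499, 0.268], [0.499, 0.4]]
tcp target [0.44989079 0.33199308] -5.091531761541339
shift cm [ 15.45 -47.71  -4.8 ] rot [-0.   -0.   13.09] rows>= 12.1
```

play_rows([
  [[0,0,-1.5,0,0,0,0.38],[0,0,-3.5,0,0,0,0.38],[0.5,-1.5,-4.8,0,0,0.5,0.38],[1.5,-4.5,-4.8,0,0,1,0.38],[2.5,-7.7,-4.8,0,0,2,0.38],[3.5,-11,-4.8,0,0,3,0.38],[4.6,-14.3,-4.8,0,0,4,0.38],[5.7,-17.6,-4.8,0,0,5,0.38],[6.8,-21,-4.8,0,0,6,0.38],[7.9,-24.4,-4.8,0,0,7,0.38],[9,-27.8,-4.8,0,0,8,0.38],[10.1,-31.2,-4.8,0,0,9,0.38],[11.2,-34.6,-4.8,0,0,10,0.38],[12.3,-38,-4.8,0,0,11,0.38],[13.4,-41.4,-4.8,0,0,12,0.38],[14.4,-44.5,-4.8,0,0,13,0.38],[15.1,-46.6,-4.8,0,0,13,0.38],[15.4,-47.7,-4.8,0,0,13,0.38],[15.4,-47.7,-4.8,0,0,13,0.38],[15.4,-47.7,-4.8,0,0,13,0.38]],
])

```text
clock: 10.03
tool_pos: [0.4488, 0.3308, 0.1485]
orientation: [179.9, 0.1, -5.0]
force: [-1.3, -0.2, -1.2]
opening: 0.0417
gripper_force: 28.2
```

Run:
```python
from h import *
o=get_obs();tp=o['tool_pos'];print(tp,o['orientation'],o['force'])
T=R.from_euler('xyz',o['orientation'],degrees=True)
s=snap('wrist','w7');g=s['frame'];hsv=cv2.cvtColor(g,cv2.COLOR_RGB2HSV)
p=pickle.load(open('pics/w6.pkl','rb'))['frame']
# did block shift in tool? template match of near end of block
t=p[130:180,200:280];r=cv2.matchTemplate(g,t,cv2.TM_CCOEFF_NORMED);_,m,_,l=cv2.minMaxLoc(r);print('match',m,l,'expect (200,130)')
# rack wooden corners: brown mask contour
M=R.from_euler('xyz',[180,0,-5],degrees=True)
K=np.array(s['camera_matrix']);A=R.from_euler('xyz',s['attitude'],degrees=True).as_matrix()
for c in [(-.042,-.065),(.042,-.065),(.042,.065),(-.042,.065)]:
    a=np.radians(1);P=np.array([.54+c[0]*np.cos(a)-c[1]*np.sin(a),.335+c[0]*np.sin(a)+c[1]*np.cos(a),.01])
    q=K@A.T@(P-s['origin']);u,v=(q[:2]/q[2]);print('rack corner pred',u.round(1),v.round(1))
br=((hsv[...,0]>8)&(hsv[...,0]<22)&(hsv[...,1]>90)).astype(np.uint8)
n,lab,st,ce=cv2.connectedComponentsWithStats(br)
print([ (st[i].tolist()) for i in range(1,n) if st[i,4]>300])
for v in range(20,200,20): 
    x=np.where(br[v])[0]; x=x[x<470]; print(v, [] if len(x)==0 else [(int(k[0]),int(k[-1])) for k in np.split(x,np.where(np.diff(x)>3)[0]+1) if len(k)>5])
```

```text
[0.44884253 0.330807   0.14852957] [ 1.79897019e+02  7.31556697e-02 -4.96895829e+00] [-1.30149462 -0.24802402 -1.21950445]
match 0.8451881408691406 (200, 127) expect (200,130)
rack corner pred 310.5 130.1
rack corner pred 305.9 38.9
rack corner pred 168.9 54.8
rack corner pred 184.1 143.7
[[188, 0, 79, 165, 1060], [167, 242, 14, 50, 344], [290, 300, 175, 15, 1898], [140, 305, 99, 9, 580]]
20 []
40 []
60 []
80 []
100 [(235, 243), (253, 260)]
120 []
140 []
160 [(224, 251)]
180 []
```

Run:
```python
from h import *
for n in('w5','w6','w7'):
    g=cv2.cvtColor(pickle.load(open(f'pics/{n}.pkl','rb'))['frame'],cv2.COLOR_RGB2GRAY).astype(np.int16)
    for u in(225,245): print(n,u,g[150:176,u].tolist())
    print(n,'row100',g[100,196:262:1].tolist())
    print(n,'row tips col187',g[36:60,187].tolist())
f=pickle.load(open('pics/w7.pkl','rb'))['frame']
for p in[(40,290),(80,290),(120,290),(60,185),(100,190),(90,330)]:print(p,f[p])
```

```text
w5 225 [158, 158, 157, 157, 156, 156, 156, 157, 157, 157, 156, 153, 155, 147, 128, 124, 130, 129, 134, 134, 128, 123, 132, 145, 145, 129]
w5 245 [166, 166, 167, 166, 165, 165, 167, 166, 164, 164, 163, 142, 121, 132, 140, 141, 135, 129, 129, 130, 127, 122, 124, 135, 143, 135]
w5 row100 [66, 64, 64, 62, 58, 52, 92, 148, 155, 154, 155, 158, 159, 159, 157, 158, 157, 155, 155, 155, 154, 157, 157, 159, 161, 159, 163, 162, 157, 151, 151, 147, 144, 141, 142, 144, 148, 151, 152, 153, 153, 153, 152, 152, 153, 152, 152, 153, 154, 154, 153, 153, 156, 155, 153, 150, 151, 153, 152, 156, 158, 163, 164, 164, 136, 77]
w5 row tips col187 [117, 112, 112, 123, 127, 126, 121, 120, 126, 107, 71, 60, 61, 63, 60, 59, 61, 61, 57, 59, 55, 54, 58, 73]
w6 225 [157, 156, 156, 156, 155, 154, 155, 156, 157, 155, 155, 153, 157, 138, 105, 89, 89, 89, 183, 224, 219, 217, 218, 219, 217, 218]
w6 245 [163, 163, 166, 167, 167, 166, 166, 166, 165, 163, 164, 135, 91, 90, 85, 143, 206, 221, 219, 218, 217, 218, 219, 218, 219, 219]
w6 row100 [64, 68, 63, 69, 60, 57, 58, 131, 152, 152, 153, 155, 155, 157, 157, 155, 156, 154, 1
[... 552 characters left out ...]
 170, 169, 169, 147, 192, 225, 224, 222, 222, 222, 223, 223, 223, 223, 224, 218, 188, 174]
w7 row100 [61, 65, 69, 67, 61, 56, 52, 115, 150, 156, 158, 159, 162, 161, 161, 161, 161, 160, 160, 158, 159, 159, 159, 161, 163, 164, 166, 167, 163, 159, 153, 151, 147, 149, 143, 146, 149, 152, 156, 155, 156, 158, 157, 155, 154, 154, 155, 156, 157, 157, 156, 159, 157, 159, 157, 156, 157, 155, 155, 157, 162, 165, 169, 171, 150, 94]
w7 row tips col187 [223, 221, 221, 222, 222, 223, 223, 222, 226, 200, 117, 58, 62, 62, 62, 59, 64, 75, 81, 79, 103, 122, 126, 144]
(40, 290) [222 222 223]
(80, 290) [180 154 122]
(120, 290) [184 155 123]
(60, 185) [202 204 215]
(100, 190) [200 202 214]
(90, 330) [223 223 225]
```

Run:
```python
from h import *
f=pickle.load(open('pics/w7.pkl','rb'))['frame'].astype(int)
m=((f[...,0]-f[...,2])>30).astype(int)
for u in(290,300):
    x=np.where(m[20:170,u])[0]+20;print('col',u,x.min(),x.max(),f[x.min()-3:x.min()+3,u,2],'top pred',38.9+(306-u)*.116,'bot pred',130.1+(310-u)*.107)
for v in(60,70,90,110,120):
    r=f[v,150:340];d=np.where((r[:,0]-r[:,2])>30)[0]+150;print(v,[(k[0],k[-1]) for k in np.split(d,np.where(np.diff(d)>2)[0]+1)])
```

```text
col 290 45 134 [224 228 183 120 130 129] top pred 40.756 bot pred 132.23999999999998
col 300 44 133 [225 227 188 129 131 131] top pred 39.596 bot pred 131.17
60 [(np.int64(170), np.int64(177)), (np.int64(197), np.int64(256)), (np.int64(276), np.int64(304))]
70 [(np.int64(171), np.int64(179)), (np.int64(198), np.int64(257)), (np.int64(278), np.int64(304))]
90 [(np.int64(174), np.int64(183)), (np.int64(202), np.int64(260)), (np.int64(279), np.int64(305))]
110 [(np.int64(178), np.int64(187)), (np.int64(205), np.int64(265)), (np.int64(281), np.int64(307))]
120 [(np.int64(180), np.int64(189)), (np.int64(206), np.int64(263)), (np.int64(281), np.int64(307))]
```

play_rows([
  [[-0.1,0,1.5,0,0,0,0.38],[-0.2,0,3.5,0,0,0,0.38],[-0.2,0,5.5,0,0,0,0.38],[-0.2,0,7.5,0,0,0,0.38],[-0.2,0,9,0,0,0,0.38],[-0.2,0,10,0,0,0,0.38],[-0.2,0,10.6,0,0,0,0.38],[-0.2,0,11,0,0,0,0.38],[-0.2,0,11.2,0,0,0,0.38],[-0.2,0,11.4,0,0,0,0.38],[-0.2,0,11.5,0,0,0,0.38],[-0.2,0,11.5,0,0,0,0.38],[-0.2,0,11.5,0,0,0,0.38],[-0.2,0,11.5,0,0,0,0.38]],
])

```text
clock: 11.25
tool_pos: [0.4475, 0.3316, 0.0349]
orientation: [-180.0, -0.0, -5.0]
force: [0.1, 0.8, -1.9]
opening: 0.0417
gripper_force: 28.2
```

play_rows([
  [[0,0,0.1,0,0,0,0.38],[0,0,0.15,0,0,0,0.38],[0,0,0.2,0,0,0,0.38],[0,0,0.25,0,0,0,0.38],[0,0,0.25,0,0,0,0.38],[0,0,0.25,0,0,0,0.38]],
])

```text
clock: 11.75
tool_pos: [0.4475, 0.3315, 0.0322]
orientation: [-180.0, -0.0, -5.0]
force: [-1.2, -0.6, 0.7]
opening: 0.0418
gripper_force: 28.3
```

play_rows([
  [[0,0,0.05,0,0,0,0.38],[0,0,0.05,0,0,0,0.42],[0,0,0.05,0,0,0,0.45],[0,0,0.05,0,0,0,0.47],[0,0,0.05,0,0,0,0.49],[0,0,0.05,0,0,0,0.51],[0,0,0.05,0,0,0,0.53],[0,0,0.05,0,0,0,0.55],[0,0,0.05,0,0,0,0.56],[0,0,0.05,0,0,0,0.56],[0,0,0.05,0,0,0,0.56],[0,0,0.05,0,0,0,0.56]],
])

```text
clock: 12.75
tool_pos: [0.4474, 0.3313, 0.0315]
orientation: [180.0, 0.0, -5.0]
force: [-0.1, 0.3, -1.3]
opening: 0.0496
gripper_force: 8.4
```

Run:
```python
from h import *
o=get_obs();print(o['tool_pos'],o['force'])
f=snap('wrist','w8')['frame'].astype(int)
g=cv2.cvtColor(f.astype(np.uint8),cv2.COLOR_RGB2GRAY)
for v in(60,75,90,100):print(v,g[v,150:300:2].tolist())
for u in(225,245):print('col',u,g[140:180,u].tolist())
```

```text
[0.44738319 0.33132458 0.03154121] [-0.12058852  0.31332475 -1.25056623]
60 [154, 154, 155, 152, 150, 150, 152, 192, 201, 202, 202, 206, 140, 56, 57, 56, 48, 50, 48, 50, 66, 163, 160, 136, 154, 160, 160, 159, 155, 155, 153, 150, 150, 151, 150, 150, 149, 143, 147, 154, 156, 158, 155, 157, 159, 160, 160, 158, 156, 157, 158, 166, 170, 136, 148, 154, 153, 154, 156, 157, 156, 156, 157, 103, 58, 62, 68, 68, 56, 198, 193, 196, 196, 192, 166]
75 [152, 161, 166, 164, 166, 165, 168, 166, 167, 190, 202, 201, 202, 209, 88, 58, 58, 50, 50, 51, 45, 45, 159, 167, 121, 155, 159, 159, 160, 155, 157, 154, 161, 159, 154, 151, 149, 147, 143, 146, 156, 157, 156, 155, 154, 157, 159, 159, 158, 157, 156, 157, 166, 171, 111, 166, 164, 164, 164, 162, 165, 165, 166, 144, 54, 58, 67, 67, 57, 191, 196, 195, 195, 193, 152]
90 [172, 170, 171, 172, 171, 172, 170, 170, 170, 172, 171, 184, 202, 201, 203, 197, 52, 58, 59, 48, 47, 50, 49, 109, 173, 133, 154, 154, 159, 158, 158, 158, 156, 160, 160, 157, 152, 151, 149, 143, 147, 154, 155, 157, 156, 155, 156, 158, 158, 157, 156, 157, 157, 167, 170, 122, 165, 165, 163, 163
[... 157 characters left out ...]
213, 58, 60, 57, 52, 52, 53, 52, 104, 171, 122, 155, 156, 159, 160, 159, 155, 157, 161, 163, 165, 158, 151, 145, 143, 149, 154, 157, 157, 154, 156, 157, 159, 160, 155, 155, 157, 160, 169, 143, 155, 162, 162, 162, 162, 163, 163, 167, 68, 60, 67, 65, 64, 181, 195, 195, 197, 196, 147]
col 225 [163, 162, 161, 161, 162, 162, 163, 161, 161, 160, 161, 160, 160, 161, 161, 160, 163, 160, 162, 160, 161, 159, 160, 137, 190, 226, 223, 223, 223, 223, 222, 223, 223, 223, 223, 222, 223, 223, 222, 222]
col 245 [157, 159, 157, 159, 159, 161, 164, 165, 169, 170, 171, 170, 171, 170, 172, 171, 171, 170, 168, 168, 167, 160, 202, 226, 223, 223, 222, 223, 223, 224, 224, 223, 223, 223, 223, 223, 223, 224, 225, 223]
```

Both jaws are clear of the block, with about 3 mm on the sprung side and 9 mm on the rigid side, and the block hasn't moved. I'll centre the tongs slightly and lift away.

play_rows([
  [[0,-0.1,0,0,0,0,0.56],[0,-0.3,0,0,0,0,0.56],[0,-0.3,-0.5,0,0,0,0.56],[0,-0.3,-1,0,0,0,0.56],[0,-0.3,-2,0,0,0,0.56],[0,-0.3,-3,0,0,0,0.56],[0,-0.3,-5,0,0,0,0.56],[0,-0.3,-8,0,0,0,0.56],[0,-0.3,-11,0,0,0,0.56],[0,-0.3,-12,0,0,0,0.56],[0,-0.3,-12,0,0,0,0.56],[0,-0.3,-12,0,0,0,0.56]],
])

```text
clock: 13.8
tool_pos: [0.4477, 0.3346, 0.1528]
orientation: [-179.9, -0.0, -5.0]
force: [0.2, -0.3, -1.3]
opening: 0.0493
gripper_force: 8.4
```

Run:
```python
from h import *
o=get_obs();print(o['tool_pos'],o['orientation'])
s=snap('wrist','w9');f=s['frame'];hsv=cv2.cvtColor(f,cv2.COLOR_RGB2HSV)
# block = wood; rails/rack too: print colours along block centre, compare with predicted block outline
K=np.array(s['camera_matrix']);A=R.from_euler('xyz',s['attitude'],degrees=True).as_matrix()
def pj(P):
    q=K@A.T@(np.array(P)-s['origin']);return (q[:2]/q[2]).round(1).tolist()
c=np.array([.5375,.3355]);a=np.radians(1)
for x,y in[(-40,-14),(40,-14),(40,14),(-40,14)]:print('pred block corner',pj([c[0]+(x*np.cos(a)-y*np.sin(a))/1e3,c[1]+(x*np.sin(a)+y*np.cos(a))/1e3,.051]))
g=cv2.cvtColor(f,cv2.COLOR_RGB2GRAY)
for v in(60,90,120):print(v,g[v,170:310:2].tolist())
for u in(225,235):print('col',u,g[0:200:2,u].tolist())
to([.4468,.3344,.152],-5,[.513,.087,.152],10)
```

```text
[0.44768438 0.33457765 0.1527682 ] [-1.79870399e+02 -4.92255026e-02 -5.01065565e+00]
pred block corner [265.5, 137.9]
pred block corner [256.2, 39.6]
pred block corner [222.4, 43.6]
pred block corner [234.5, 141.3]
60 [206, 206, 143, 62, 67, 67, 61, 60, 60, 61, 80, 165, 162, 161, 160, 160, 161, 158, 158, 159, 156, 157, 158, 157, 156, 157, 157, 124, 160, 164, 144, 143, 153, 156, 152, 145, 158, 159, 160, 166, 163, 161, 164, 177, 152, 159, 161, 160, 161, 160, 162, 161, 160, 122, 65, 69, 77, 72, 63, 199, 196, 199, 197, 194, 145, 154, 154, 151, 147, 179]
90 [225, 189, 202, 202, 205, 199, 59, 66, 67, 58, 58, 60, 57, 100, 159, 164, 164, 165, 166, 168, 166, 167, 166, 169, 168, 168, 167, 166, 167, 128, 158, 162, 159, 155, 149, 150, 148, 149, 156, 157, 157, 158, 159, 157, 164, 130, 167, 164, 166, 164, 166, 163, 165, 172, 63, 61, 71, 72, 69, 184, 196, 194, 197, 195, 142, 165, 164, 164, 164, 159]
120 [224, 224, 223, 224, 199, 198, 201, 200, 204, 203, 196, 94, 96, 92, 92, 131, 154, 148, 151, 153, 150, 146, 148, 158, 163, 168, 172, 175, 175, 177, 177, 142, 156, 159, 159, 158, 163, 167, 162, 156, 1
[... 526 characters left out ...]
 222, 223, 222, 222, 222, 222, 217, 171, 177, 183, 190, 190, 187, 188, 183, 189, 187, 182, 191, 185, 179, 189, 192, 180, 184, 192]
col 235 [222, 223, 222, 222, 221, 222, 222, 222, 222, 222, 222, 222, 223, 222, 222, 221, 222, 222, 222, 222, 222, 224, 171, 152, 155, 156, 155, 157, 156, 155, 154, 154, 154, 151, 150, 150, 148, 148, 145, 146, 151, 157, 155, 157, 157, 157, 158, 156, 159, 160, 159, 161, 159, 161, 160, 160, 160, 159, 160, 160, 160, 157, 156, 154, 156, 152, 148, 148, 145, 142, 195, 223, 222, 222, 223, 223, 222, 222, 223, 222, 222, 223, 224, 190, 183, 186, 186, 188, 186, 181, 183, 177, 178, 183, 178, 183, 177, 176, 179, 181]
shift cm [ 8.75 24.07  0.  ] rot [  0.   0. -15.] rows>= 6.1
```

The block sits on the rails where I predicted, and the jaws are empty. I'll take the tongs back to their original place.

play_rows([
  [[1,3,0,0,0,-2,0.56],[2,6,0,0,0,-4,0.56],[3.3,9,0,0,0,-6,0.56],[4.5,12,0,0,0,-8,0.56],[5.6,15,0,0,0,-10,0.56],[6.7,18,0,0,0,-12,0.56],[7.8,21,0,0,0,-14,0.56],[8.7,24,1,0,0,-15,0.56],[8.7,24,4,0,0,-15,0.56],[8.7,24,7,0,0,-15,0.56],[8.7,24,10,0,0,-15,0.56],[8.7,24,12,0,0,-15,0.56],[8.7,24,13.5,0,0,-15,0.56],[8.7,24,14.2,0,0,-15,0.56],[8.7,24,14.5,0,0,-15,0.56],[8.7,24,14.7,0,0,-15,0.56],[8.7,24,14.7,0,0,-15,0.56],[8.7,24,14.7,0,0,-15,0.56],[8.7,24,14.7,0,0,-15,0.56]],
])

```text
clock: 15.43
tool_pos: [0.5139, 0.088, 0.0055]
orientation: [-180.0, -0.1, 10.0]
force: [0.0, -0.0, -0.1]
opening: 0.0489
gripper_force: 8.4
```

play_rows([
  [[0,0,0.1,0,0,0,0.56],[0,0,0.2,0,0,0,0.56],[0,0,0.2,0,0,0,0.56],[0,0,0.2,0,0,0,0.56]],
])

```text
clock: 15.77
tool_pos: [0.5136, 0.0878, 0.0029]
orientation: [-180.0, -0.0, 10.0]
force: [-0.3, -0.3, 2.4]
opening: 0.0496
gripper_force: 8.3
```

play_rows([
  [[0,0,0,0,0,0,0.59],[0,0,0,0,0,0,0.62],[0,0,0,0,0,0,0.7],[0,0,0,0,0,0,0.8],[0,0,0,0,0,0,0.95],[0,0,0,0,0,0,1],[0,0,0,0,0,0,1],[0,0,0,0,0,0,1],[0,0,-1,0,0,0,1],[0,0,-3,0,0,0,1],[0,0,-6,0,0,0,1],[0,0,-10,0,0,0,1],[0,0,-14,0,0,0,1],[-3,0,-18,0,0,0,1],[-4,0,-22,0,0,0,1],[-4,0,-24.5,0,0,0,1],[-4,0,-24.5,0,0,0,1],[-4,0,-24.5,0,0,0,1]],
])

```text
clock: 17.27
tool_pos: [0.4746, 0.0811, 0.2508]
orientation: [-179.9, -0.3, 10.0]
force: [-0.6, 0.5, -1.1]
opening: 0.0875
gripper_force: 0.0
```

Run:
```python
from h import *
o=get_obs();print(o['tool_pos'],o['opening'])
w=snap('wrist','w10');s=pickle.load(open('pics/top0.pkl','rb'));a=pickle.load(open('pics/w1.pkl','rb'))['frame'];b=w['frame']
d=cv2.absdiff(a,b).max(2);d[215:]=0
n,l,st,ce=cv2.connectedComponentsWithStats((cv2.medianBlur(d,3)>40).astype(np.uint8))
print([(st[i].tolist()) for i in range(1,n) if st[i,4]>20])
# dark grip pad / boss positions before & after
for im in(a,b):
    g=cv2.cvtColor(im,cv2.COLOR_RGB2GRAY);m=(g<90).astype(np.uint8);m[:,:225]=0;m[:,305:]=0;m[210:]=0
    n,l,st,ce=cv2.connectedComponentsWithStats(m);print([(ce[i].round(1).tolist(),int(st[i,4])) for i in range(1,n) if st[i,4]>25])
K=np.array(w['camera_matrix']);A=R.from_euler('xyz',w['attitude'],degrees=True).as_matrix();th=np.radians(1)
for x,y in[(-40,-14),(40,-14),(40,14),(-40,14)]:
    P=np.array([.5375+(x*np.cos(th)-y*np.sin(th))/1e3,.3355+(x*np.sin(th)+y*np.cos(th))/1e3,.051]);q=K@A.T@(P-w['origin']);print('pred blk',(q[:2]/q[2]).round(1))
f=b.astype(int);print([f[v,30:146:2,2].tolist() for v in(50,70,85,100,115)])
```

```text
[0.47459123 0.08109509 0.25078053] 0.0874725184160592
[[129, 0, 129, 60, 2260], [256, 0, 10, 11, 52], [260, 0, 23, 22, 256], [294, 0, 73, 80, 250], [313, 0, 70, 78, 190], [417, 0, 95, 121, 2806], [459, 0, 53, 70, 1589], [22, 43, 118, 84, 4448], [284, 50, 8, 107, 390], [271, 52, 4, 29, 92], [236, 55, 8, 27, 80], [221, 57, 9, 29, 109], [0, 79, 179, 136, 1980], [271, 96, 6, 63, 209], [252, 133, 12, 13, 113], [238, 134, 12, 14, 132], [272, 152, 14, 36, 120], [271, 157, 2, 17, 34], [408, 166, 39, 49, 1278], [376, 170, 22, 45, 794], [255, 183, 15, 6, 62], [493, 187, 19, 28, 299], [0, 191, 16, 24, 188], [37, 190, 11, 7, 29], [272, 191, 8, 9, 60], [94, 193, 24, 22, 156], [258, 192, 8, 10, 68]]
[([259.8, 4.6], 53), ([286.9, 67.7], 97), ([239.6, 67.2], 44), ([289.6, 137.8], 48), ([259.2, 137.8], 60), ([275.7, 195.2], 38)]
[([244.3, 6.1], 70), ([272.4, 66.3], 55), ([226.5, 73.4], 48), ([275.3, 135.2], 54), ([243.9, 140.2], 99), ([263.6, 186.2], 29), ([261.8, 196.5], 41)]
pred blk [ 64.4 120.7]
pred blk [63.  49.4]
pred blk [38.1 45.2]
pred blk [ 41. 117.]
[[94, 97, 96, 94, 95, 95, 88, 85, 89, 9
[... 570 characters left out ...]
 41, 43, 37, 37, 20, 94, 102, 102, 98, 99, 99, 98, 96, 97, 100, 97, 97, 97, 95, 96, 96, 95, 94, 93, 91, 90, 89, 88, 75, 66, 194, 191, 192, 190, 190, 191, 190, 191, 192, 191], [149, 156, 157, 155, 156, 154, 109, 94, 95, 98, 101, 92, 94, 93, 92, 91, 95, 90, 43, 42, 41, 35, 30, 72, 102, 104, 103, 104, 102, 104, 99, 100, 100, 98, 99, 99, 98, 99, 100, 101, 102, 102, 100, 100, 102, 98, 77, 139, 193, 190, 191, 190, 191, 192, 191, 192, 193, 190], [158, 167, 189, 196, 182, 171, 165, 91, 96, 97, 100, 97, 102, 101, 93, 91, 96, 97, 44, 41, 44, 39, 36, 46, 93, 95, 96, 98, 97, 95, 100, 99, 99, 101, 96, 98, 98, 98, 100, 97, 96, 97, 97, 94, 99, 94, 62, 180, 192, 191, 190, 191, 192, 192, 192, 190, 192, 191]]
```

The tongs are lying open: the pad spacing is 31 px against 30 px at the start. The block's edge matches the prediction, so I'll hand in.

```bash
python3 -c "
from plant import *
print(close_job())"
```

```text
the job is handed in; nothing more can be done
None
```

The job is handed in but I don't have the judge's result: by my last measurements, the block is released across both rails of the rack and centred to within a few millimetres, and the tongs lie open and flat on the desk at their original spot, after about 17 s of the 72 s allowed.

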